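# Make up two axis-drive kits for a small milling machine

### The job

Make up the two kits for the milling machine: in the blue tray stand the stepper motor on the square outline, the silver bearing block on the rectangle and the silver shaft coupling on the circle; in the orange tray stand the black handwheel on the circle and the black bearing block on the rectangle. Set every part upright, as it stands now, centred on its outline and turned to line up with it, then let go. Leave the drill chuck and the brass bushing where they stand.

Things in the scene. Friction and masses are not known exactly. Their poses are not given: they have to be found in the camera images.
- motor_c (a point): stepper motor standing shaft up: square body 42 x 42 x 40 mm tall, black with silver end plates, with a flat steel boss (22 mm across, 2 mm high) and a thin steel shaft (5 mm across) that reaches 14 mm above the body. Centre of the square body, 20 mm above its underside; x and y square to its sides, z up at the start.
- block_silver_c (a point): silver aluminium bearing block, a rectangular block 24 (its x) x 60 (its y) x 40 mm tall, with a round steel bearing shown in each of its large faces. Its centre, 20 mm above its underside; z up at the start.
- block_black_c (a point): black bearing block, a rectangular block 24 (its x) x 60 (its y) x 40 mm tall, with a round steel bearing shown in each of its large faces. Its centre, 20 mm above its underside; z up at the start.
- coupling_c (a point): silver shaft coupling, an upright plain aluminium cylinder 25 mm across and 34 mm tall with three thin dark bands round it. Its centre, 17 mm above its underside; z up at the start.
- wheel_c (a point): black handwheel lying flat: solid disc 52 mm across and 30 mm tall with a small silver ring (22 mm) on top; in it a steel hub (14 mm across, 6 mm high) and, 15 mm off centre, a red crank pin (9 mm across, 16 mm high). Centre of the disc, 15 mm above its underside; z up at the start.
- tray_blue: blue shallow tray fixed to the bench, 120 (its x) x 220 mm (its y). Origin: centre of its underside; z up. Floor top 4 mm, rim top (4 mm thick) 10 mm above the origin. White outlines on the floor: all centred on x 0: square (48 mm) at y +72 mm; rectangle (30 along x, 66 mm along y) at y 0; circle (31 mm across) at y -68 mm.
- tray_orange: orange shallow tray fixed to the bench, 120 (its x) x 220 mm (its y). Origin: centre of its underside; z up. Floor top 4 mm, rim top (4 mm thick) 10 mm above the origin. White outlines on the floor: both centred on x 0: circle (58 mm across) at y +55 mm; rectangle (30 along x, 66 mm along y) at y -45 mm.
- chuck_c (a point): drill chuck, a dark grey steel cylinder 40 mm across and 46 mm tall, narrowing towards its top, with three bright jaws that reach 4 mm higher on top; not part of a kit, to be left where it stands. Its centre, 23 mm above the bench; z up.
- bushing_c (a point): brass flanged bushing: flange 44 mm across and 7 mm high at the bottom, barrel 28 mm across, 32 mm tall in all; not part of a kit, to be left where it stands. Its centre, 16 mm above the bench; z up.
There are look-alikes about, which are no part of the job. Leave any green or pink look-alike of the part that bears block_silver_c alone.

How it is judged (in metres and radians):
At the end, for the whole second after the job is handed in: All five parts released, at rest, upright (9 deg) on their tray's floor (height within 5 mm), centred on their outlines within 12 mm along each tray axis; motor sides and blocks' long sides within 0.3 rad of their outlines (motor any of four ways, blocks either way round) (x of motor_c in the frame of tray_blue between -0.012 and 0.012 m and y of motor_c in the frame of tray_blue between 0.06 and 0.084 m and z of motor_c in the frame of tray_blue between 0.019 and 0.029 m and angle between each of motor_c, block_silver_c, coupling_c, wheel_c, block_black_c's own z axis and vertical below 0.15 rad and linear speed of each of motor, block_silver, coupling, wheel, block_black below 0.02 m/s and (angle between the x axis of motor_c and the x axis of tray_blue, either way round below 0.3 rad or angle between the x axis of motor_c and the y axis of tray_blue, either way round below 0.3 rad) and x of block_silver_c in the frame of tray_blue between -0.012 and 0.012 m and y of block_silver_c in the frame of tray_blue between -0.012 and 0.012 m and z of block_silver_c in the frame of tray_blue between 0.019 and 0.029 m and angle between the y axis of block_silver_c and the y axis of tray_blue, either way round below 0.3 rad and x of coupling_c in the frame of tray_blue between -0.012 and 0.012 m and y of coupling_c in the frame of tray_blue between -0.08 and -0.056 m and z of coupling_c in the frame of tray_blue between 0.016 and 0.026 m and x of wheel_c in the frame of tray_orange between -0.012 and 0.012 m and y of wheel_c in the frame of tray_orange between 0.043 and 0.067 m and z of wheel_c in the frame of tray_orange between 0.014 and 0.024 m and x of block_black_c in the frame of tray_orange between -0.012 and 0.012 m and y of block_black_c in the frame of tray_orange between -0.057 and -0.033 m and z of block_black_c in the frame of tray_orange between 0.019 and 0.029 m and angle between the y axis of block_black_c and the y axis of tray_orange, either way round below 0.3 rad); the robot touches nothing.
It fails at once if the drill chuck or the brass bushing is moved by more than 20 mm (distance of any of chuck_c, bushing_c from where it was at the start of the episode above 0.02 m).
It also fails if it takes over 125 s, if anything falls off the work surface, if the arm or the gripper's body presses on something with over 40 N, if the wrist force passes 120 N, or if a joint passes its speed limit or range.

### The arm

A 6-joint arm with a two-finger parallel gripper is mounted at the origin on the work surface. World frame = base frame: x ahead of the robot, y to its left, z up, the work surface at z = 0. Lengths are in mm, angles in rad, forces in N, time in s.
With the tool pointing down it reaches from about 275 to 1000 mm from the base axis. Payload 8.4 kg.
Tool frame: the origin (TCP) lies at the very end of the fingers, on their centre line; the grasp point (between the pads) lies 19 mm behind it; z points along the fingers, x is the direction in which the jaws open and shut, and the axes are right-handed (so a half turn about z gives the same grasp; the last joint's range is limited). The gripper opens to 85 mm and grips with 20 to 120 N. Pads are 22 mm wide; open, the fingers measure 114 mm over their backs; the gripper's body (76 mm by 85 mm) begins 54 mm behind the grasp point. The pads swing forward as they close: fully open they stand 13 mm farther back than shut.
Start: joints at [-1.238, 0.353, 1.633, -0, 1.155, -0.002], TCP at [205.361, -590.3, 231.281] pointing down, gripper open.
Joint ranges: [-2.63, 2.63], [-0.92, 2.1], [0.06, 2.66], [-1.3, 4.44], [0, 2.69], [-3.02, 3.02]. Speed limits (rad/s): [2.22, 2.22, 2.79, 3.14, 3.14, 3.14].

### API

Orientations are given as [roll, pitch, yaw] about the fixed x, y, z axes, in that order (R = Rz(yaw) Ry(pitch) Rx(roll)).
In Python, from rig import r gives the robot as it stands.
- The arm moves only by the tool arm_command, never from a script. Its argument "targets" is a list of rows, each a list of 6 numbers: the shift along the tool's x, y, z in m, then the turn, a rotation vector about the tool's x, y, z in rad. A call has 1 to 20 rows; each row shifts and turns the commanded pose from where the row before left it, along the tool's axes as they then stand; what a row does not reach is not made up. A row lasts 1/12 s, in which the tool goes at most 41.7 mm and 7.16 degrees, less where a joint would pass 70% of its speed; a pose out of reach is approached as far as the arm can. A call is refused whole if a number of a shift passes 0.0417 or a number of a turn 0.125, either way. A call with a gripper value outside its range is refused whole. "fingers" is the finger opening in m, from 0 to 0.0854, set as the call begins (left out, the last holds). The fingers move at their own pace and stop on an object; "squeeze" is the grip in N (left out, the last holds). Time passes only in rows, so rows that do not move let the fingers close. It gives the time, the measured TCP pose, the force and the opening at its end, in the units of the state.
- r.sense(): the state, without advancing time (a new reading comes with each control period).
- r.grab_frame(name): name is "side" or "top" or "wrist"; returns a dict with "image" (480x640x3 uint8, blue, green, red), "fx", "fy", "cx", "cy" (pixels), "k1" (the pictures are not rectified: a ray, as slopes to the right and down, at radius r is drawn at 1 + k1 r^2 times it, then the intrinsics apply), "xyz" and "orientation" of the camera in the world. Camera axes: x right, y down, z forward; pixel columns grow to the right and rows downward; lengths in mm; the calibration is good to about 2 mm. A picture is of the moment at which its call begins. There is no depth.
- r.sign_off(): hands the job in, once; it reports no verdict.
The state is a dict: "clock": time; "qpos": joint angles; "qvel": joint speeds; "joint_efforts": joint torques, N m; "eef_pos": TCP position; "tcp_rot": TCP orientation; "contact_force": force on the tool from outside, world axes, zero at the start; "wrist_torque": the same for the moment, N m; "opening": opening from 0.0 (shut) to 1.0 (fully open).
Only numpy, scipy, OpenCV 4.12 (cv2) and the standard library are available. Lean on these libraries where they do the work, as an engineer would, in place of code of your own. Each camera call takes 0.05 s, during which the arm holds its last target.

## Working session

There is one attempt and no reset: what is moved stays moved. The work goes in short steps, Python scripts to look and compute and a tool call to move; the robot and the scene stay as the last step left them, time stands still between calls to the robot, and variables do not carry over. Pictures are saved under pics/ and viewed, and the job is handed in when it is done.

Besides the shell and the picture viewer there is one more tool, called after "Request:" as a command line: name --pt "numbers of a row" for each row, then --argument value for the rest. arm_command: Moves the arm, as the interface text tells. Its arguments: {"type":"object","properties":{"targets":{"type":"array"},"fingers":{"type":"number"},"squeeze":{"type":"number"}},"required":["targets"]}

```bash
ls; mkdir -p pics; python3 - <<'E'
from rig import r
import cv2
s=r.sense();print(s)
for n in ["top","side","wrist"]:
    f=r.grab_frame(n);cv2.imwrite(f"pics/{n}0.png",f["image"]);print(n,{k:v for k,v in f.items() if k!="image"})
E
```

```text
pics
{'clock': 0.0, 'qpos': array([-1.23838159e+00,  3.53647609e-01,  1.63415113e+00, -3.60037621e-05,
        1.15520294e+00, -2.39047041e-03]), 'qvel': array([ 5.61001110e-05,  1.18467175e-03,  2.30262767e-04,  7.17266707e-04,
       -1.93051876e-03, -9.72282427e-04]), 'joint_efforts': array([-4.97267156e-04, -6.05256200e+01, -3.42063046e+01,  1.19025794e-04,
        9.44151543e-03,  4.06134041e-05]), 'eef_pos': array([ 205.20168649, -589.83755913,  230.55474928]), 'tcp_rot': array([ 3.14156310e+00,  1.40910578e-03, -1.23597658e+00]), 'contact_force': array([-0.66020692,  0.54042924, -0.36796271]), 'wrist_torque': array([-0.04308983,  0.01115955,  0.04611444]), 'opening': 0.9964371172006525}
top {'fx': 461.4052939137896, 'fy': 461.4052939137896, 'cx': 323.5876253196943, 'cy': 248.33200397315514, 'k1': -0.01691000019343072, 'xyz': array([ 536.21460746,  -19.72116279, 1165.410278  ]), 'orientation': array([-3.06890801,  0.01269517, -1.55760178])}
side {'fx': 621.5246261247374, 'fy': 621.5246261247374, 'cx': 306.71680859224443, 'cy': 235.86966791538146, 'k1': -0.04765998296127076, 'xyz': array([-22.63392431, 639.83065014, 936.30554648]), 'orientation': array([-2.33043167, -0.02031167, -2.3454332 ])}
wrist {'fx': 392.23095459196674, 'fy': 392.23095459196674, 'cx': 312.9318072163795, 'cy': 238.07532470984773, 'k1': 0.02634991654958797, 'xyz': array([ 271.45823389, -568.10807787,  373.34512419]), 'orientation': array([ 2.86359991e+00,  1.46836196e-03, -1.23462135e+00])}
```

View pics/top0.png

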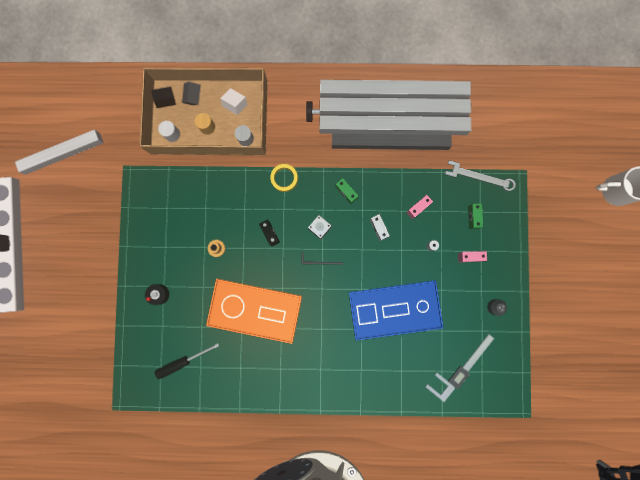

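View pics/side0.png

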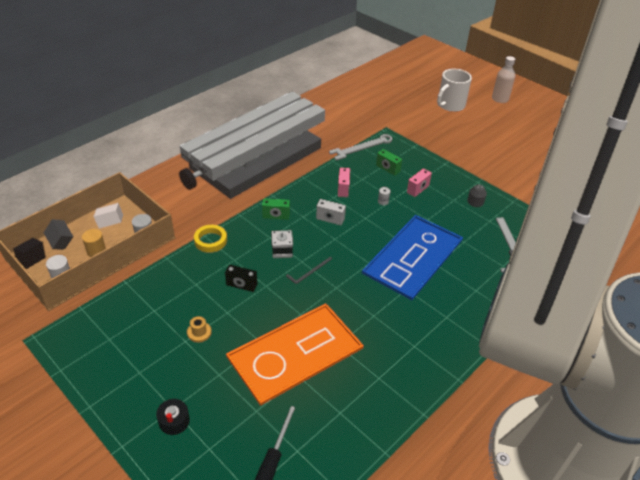

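View pics/wrist0.png

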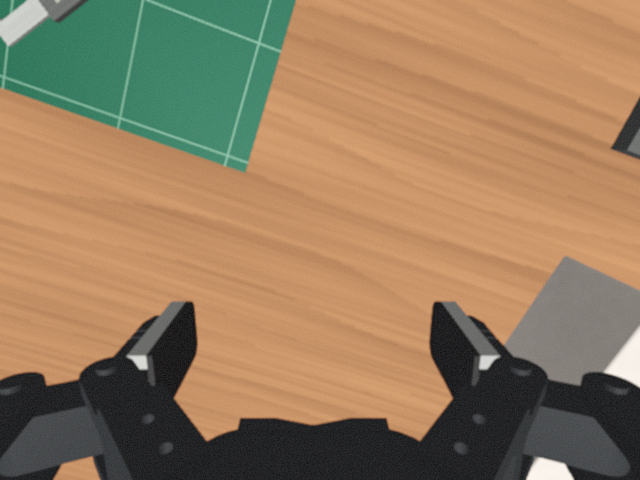

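The top view shows these parts, with what could be mistaken for each:
- **Motor:** (319,227).
- **Silver block:** (380,227). Look-alikes are green at (347,190) and (476,216), and pink at (421,206) and (475,257).
- **Coupling:** (434,245). Bin items at (167,130) and (243,133) look similar.
- **Black block:** (269,233). Bin items at (164,97) and (191,93) look similar.
- **Wheel:** (157,295), with the red pin. The chuck is at (498,307).
- **Bushing:** (216,248).

By the description I choose the ones on the mat. Next is a close crop and masks.

```bash
cat > h.py <<'E'
import numpy as np, cv2
from scipy.spatial.transform import Rotation as R
def cam(f):
    K=np.array([[f['fx'],0,f['cx']],[0,f['fy'],f['cy']],[0,0,1.]])
    return K,np.array([f['k1'],0,0,0,0]),np.asarray(f['xyz']),R.from_euler('xyz',f['orientation']).as_matrix()
def ray(f,px):
    K,D,t,Rm=cam(f)
    u=cv2.undistortPoints(np.asarray(px,float).reshape(-1,1,2),K,D).reshape(-1,2)
    return t,(np.c_[u,np.ones(len(u))]@Rm.T)
def plane(f,px,z):
    t,d=ray(f,px); return (t+d*((z-t[2])/d[:,2])[:,None])[:,:2]
def proj(f,P):
    K,D,t,Rm=cam(f); Rc=Rm.T
    return cv2.projectPoints(np.asarray(P,float).reshape(-1,1,3),cv2.Rodrigues(Rc)[0],-Rc@t,K,D)[0].reshape(-1,2)
E
python3 - <<'E'
import cv2
im=cv2.imread('pics/top0.png')
cv2.imwrite('pics/topA.png',cv2.resize(im[205:265,245:445],None,fx=4,fy=4,interpolation=cv2.INTER_CUBIC))
cv2.imwrite('pics/topB.png',cv2.resize(im[270:350,140:310],None,fx=4.5,fy=4.5,interpolation=cv2.INTER_CUBIC))
cv2.imwrite('pics/topC.png',cv2.resize(im[270:350,340:510],None,fx=4.5,fy=4.5,interpolation=cv2.INTER_CUBIC))
E
```

```text
(no output)
```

View pics/topA.png

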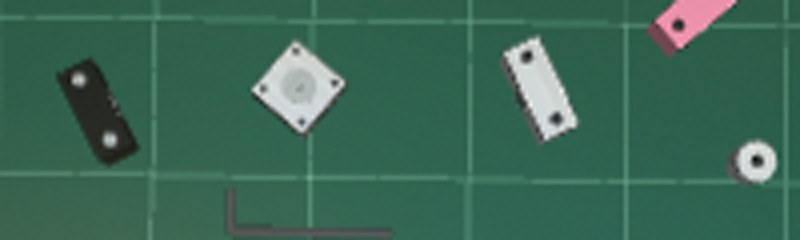

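View pics/topB.png

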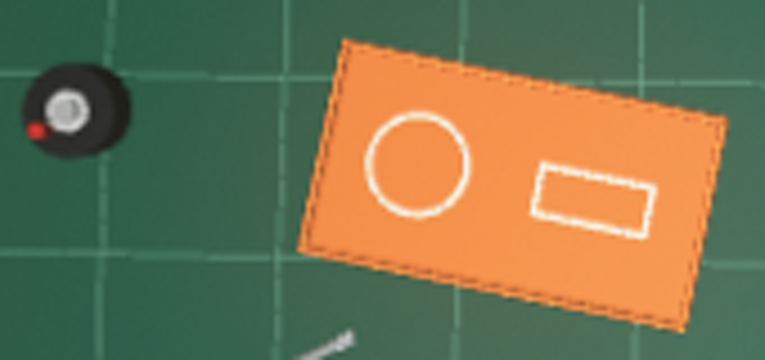

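View pics/topC.png

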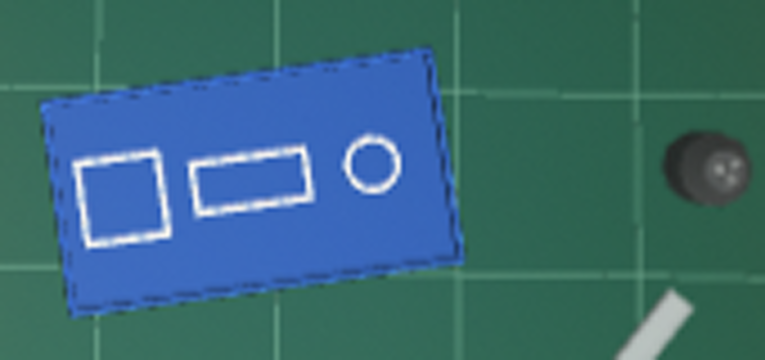

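```bash
python3 - <<'E'
from rig import r
from h import *
f=r.grab_frame("top"); im=f["image"]; hsv=cv2.cvtColor(im,cv2.COLOR_BGR2HSV)
H,S,V=[hsv[...,i].astype(int) for i in range(3)]
def cnts(m,x0,y0,x1,y1,amin):
    s=4
    k=np.zeros_like(m,dtype=np.uint8);k[y0:y1,x0:x1]=m[y0:y1,x0:x1]*255
    cs,_=cv2.findContours(k,cv2.RETR_EXTERNAL,cv2.CHAIN_APPROX_NONE)
    return [c for c in cs if cv2.contourArea(c)>=amin]
def rect(name,c,z):
    p=plane(f,c.reshape(-1,2),z).astype(np.float32)
    (cx,cy),(w,h),a=cv2.minAreaRect(p)
    if w<h: a+=90  # angle of long side
    a=(a+90)%180-90
    print(name,"c %.1f %.1f size %.0f %.0f longang %.1f"%(cx,cy,max(w,h),min(w,h),a), "px",c.reshape(-1,2).mean(0).round(0))
white=(S<70)&(V>150)
for c in cnts((S<110)&(V>160),355,285,435,335,20): rect("blueoutl",c,4)
for c in cnts((S<110)&(V>160),212,285,296,337,20): rect("orangeoutl",c,4)
for c in cnts((H>100)&(H<125)&(S>120),340,275,450,345,300): rect("bluetray",c,8)
for c in cnts((H<18)&(S>150)&(V>150),200,275,305,345,300): rect("orangetray",c,8)
for n,b,z in [("motor",(303,212,335,242),40),("silver",(368,210,395,245),40),("coupl",(425,236,445,255),34),("wheelring",(143,280,172,308),31)]:
    for c in cnts((S<75)&(V>130),*b,8): rect(n,c,z)
    for c in cnts((S<75)&(V>160),*b,8): rect(n+"2",c,z)
for c in cnts((S<90)&(V>110),257,217,284,250,1): rect("bolt",c,41)
blk=(V<65)
for c in cnts(blk,257,217,284,250,50): rect("blackhull",c,38)
for c in cnts(blk,140,278,175,310,50): rect("wheelhull",c,25)
for c in cnts((V<95),485,292,512,320,50): rect("chuck",c,23)
for c in cnts((H<30)&(S>100),203,236,228,260,50): rect("bush",c,10)
E
```

```text
blueoutl c 458.6 -113.7 size 50 49 longang 8.7 px [367. 314.]
blueoutl c 469.2 -184.8 size 67 32 longang -81.2 px [395. 310.]
blueoutl c 479.2 -251.5 size 30 30 longang -89.3 px [422. 306.]
orangeoutl c 454.0 124.7 size 66 31 longang 79.7 px [271. 314.]
orangeoutl c 472.2 223.0 size 58 57 longang 34.5 px [232. 306.]
bluetray c 469.1 -184.9 size 220 121 longang -81.4 px [396. 310.]
orangetray c 462.2 169.3 size 221 120 longang 79.4 px [254. 311.]
motor c 672.6 7.0 size 42 41 longang -39.7 px [319. 226.]
motor2 c 672.2 7.1 size 40 40 longang -40.1 px [319. 226.]
silver c 673.3 -141.9 size 59 23 longang 26.7 px [380. 227.]
silver2 c 673.0 -141.5 size 58 23 longang 25.1 px [380. 227.]
coupl c 630.7 -275.0 size 23 23 longang -26.5 px [434. 245.]
coupl2 c 630.5 -274.6 size 22 21 longang 45.3 px [434. 245.]
wheelring c 499.4 411.1 size 21 21 longang 46.9 px [154. 294.]
wheelring2 c 499.4 411.1 size 18 17 longang -89.1 px [154. 294.]
bolt c 638.7 123.0 size 7 5 longang 45.9 px [272. 239.]
bolt c 676.0 142.9 size 5 5 longang 1.3 px [264. 224.]
blackhull c 655.6 130.5 size 64 25 longang 27.7 px [269. 233.]
wheelhull c 500.6 408.4 size 58 49 longang -89.1 px [156. 294.]
chuck c 484.1 -435.5 size 67 62 longang -0.6 px [500. 304.]
bush c 617.7 267.3 size 41 40 longang -89.3 px [216. 248.]
```

```bash
cat > go.py <<'E'
import sys; from rig import r; from h import *
# python3 go.py x y z yawdeg
s=r.sense(); p=np.array(s['eef_pos']); rpy=s['tcp_rot']
x,y,z,yw=map(float,sys.argv[1:5]); yw=np.radians(yw)
dy=(yw-rpy[2]+np.pi/2)%np.pi-np.pi/2
yf=rpy[2]+dy
d=np.array([x,y,z])-p
tx=d[0]*np.cos(yf)+d[1]*np.sin(yf); ty=d[0]*np.sin(yf)-d[1]*np.cos(yf)
print("t",round(s['clock'],2),"pos",p.round(1),"rpydeg",np.degrees(rpy).round(2),"open",round(s['opening'],3),"q",s['qpos'].round(2))
print("tool-z turn %.4f rad; then shift mm tx %.1f ty %.1f tz %.1f"%(-dy,tx,ty,-d[2]))
E
python3 go.py 630.6 -274.8 120 8.6
```

```text
t 0.2 pos [ 205.3 -590.   230.8] rpydeg [ 1.800e+02  5.000e-02 -7.082e+01] open 1.0 q [-1.24  0.35  1.63 -0.    1.16 -0.  ]
tool-z turn -1.3861 rad; then shift mm tx 467.7 ty -248.1 tz 110.8
```

Request:
arm_command --pt "0 0 0.0092 0 0 -0.1155" --pt "0 0 0.0092 0 0 -0.1155" --pt "0 0 0.0092 0 0 -0.1155" --pt "0 0 0.0092 0 0 -0.1155" --pt "0 0 0.0092 0 0 -0.1155" --pt "0 0 0.0092 0 0 -0.1155" --pt "0 0 0.0092 0 0 -0.1155" --pt "0 0 0.0092 0 0 -0.1155" --pt "0 0 0.0092 0 0 -0.1155" --pt "0 0 0.0092 0 0 -0.1155" --pt "0 0 0.0092 0 0 -0.1155" --pt "0 0 0.0092 0 0 -0.1155" --fingers 0.06 --squeeze 40

```text
clock: 1.2
eef_pos: [205.3, -590.2, 120.3]
tcp_rot: [-3.141, 0.0, 0.156]
contact_force: [-0.5, -0.5, -0.2]
opening: 0.704
```

Request:
arm_command --pt "0.0292 -0.0155 0 0 0 0" --pt "0.0292 -0.0155 0 0 0 0" --pt "0.0292 -0.0155 0 0 0 0" --pt "0.0292 -0.0155 0 0 0 0" --pt "0.0292 -0.0155 0 0 0 0" --pt "0.0292 -0.0155 0 0 0 0" --pt "0.0292 -0.0155 0 0 0 0" --pt "0.0292 -0.0155 0 0 0 0" --pt "0.0292 -0.0155 0 0 0 0" --pt "0.0292 -0.0155 0 0 0 0" --pt "0.0292 -0.0155 0 0 0 0" --pt "0.0292 -0.0155 0 0 0 0" --pt "0.0292 -0.0155 0 0 0 0" --pt "0.0292 -0.0155 0 0 0 0" --pt "0.0292 -0.0155 0 0 0 0" --pt "0.0292 -0.0155 0 0 0 0" --pt "0 0 0 0 0 0"

```text
clock: 2.62
eef_pos: [634.8, -271.7, 120.9]
tcp_rot: [-3.141, -0.003, 0.153]
contact_force: [-0.5, -0.3, 0.3]
opening: 0.705
```

```bash
python3 go.py 630.6 -274.8 5 8.6; python3 -c "
from rig import r;import cv2
cv2.imwrite('pics/w1.png',r.grab_frame('wrist')['image'])"
```

```text
t 2.62 pos [ 634.8 -271.7  120.9] rpydeg [-1.7999e+02 -1.7000e-01  8.7700e+00] open 0.705 q [-0.41  0.56  1.57  0.    1.01 -0.56]
tool-z turn 0.0030 rad; then shift mm tx -4.6 ty 2.5 tz 115.9
```

View pics/w1.png

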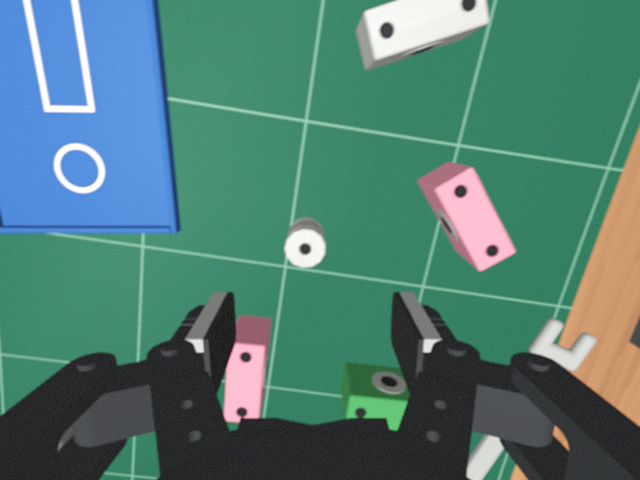

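Wrist view: coupling top at (305,248), pink block at (245,370), green one at (375,400), and the blue circle at (79,168).

```bash
python3 -c "
from rig import r;from h import *
f=r.grab_frame('wrist');print(r.sense()['eef_pos'],r.sense()['qvel'].round(3))
print(plane(f,[[305,248]],34),plane(f,[[79,168]],4),plane(f,[[245,357],[241,412],[360,412]],40))
ff=r.grab_frame('top');print(plane(ff,[[475,257],[476,216]],40))
"; python3 go.py 630.6 -274.8 5 8.6
```

```text
[ 630.79775488 -274.21997869  120.42661193] [-0.035 -0.012  0.028 -0.009  0.002 -0.006]
[[ 628.58898436 -276.87461797]] [[ 476.67017403 -255.03259116]] [[ 601.12224718 -353.81001828]
 [ 603.08222219 -395.83360854]
 [ 682.19636667 -383.55020931]]
[[ 601.32185554 -373.58163954]
 [ 702.0606445  -377.12728956]]
t 2.77 pos [ 629.8 -275.   120.4] rpydeg [-1.7998e+02  6.0000e-02  8.6500e+00] open 0.703 q [-0.41  0.56  1.58 -0.    1.01 -0.56]
tool-z turn 0.0010 rad; then shift mm tx 0.8 ty -0.1 tz 115.4
```

Request:
arm_command --pt "0 0.0005 0.025 0 0 0" --pt "0 0.0005 0.03 0 0 0" --pt "0 0 0.03 0 0 0" --pt "0 0 0.02 0 0 0" --pt "0 0 0.0104 0 0 0" --pt "0 0 0 0 0 0" --pt "0 0 0 0 0 0" --pt "0 0 0 0 0 0"

```text
clock: 3.43
eef_pos: [631.2, -277.1, 7.1]
tcp_rot: [3.14, -0.002, 0.149]
contact_force: [0.4, -0.2, 0.5]
opening: 0.701
```

Request:
arm_command --pt "0 0 0 0 0 0" --pt "0 0 0 0 0 0" --pt "0 0 0 0 0 0" --pt "0 0 0 0 0 0" --pt "0 0 0 0 0 0" --pt "0 0 0 0 0 0" --pt "0 0 0 0 0 0" --pt "0 0 0 0 0 0" --fingers 0.0

```text
clock: 4.1
eef_pos: [631.0, -276.5, 6.8]
tcp_rot: [3.141, -0.001, 0.15]
contact_force: [-1.1, 0.1, 6.4]
opening: 0.278
```

```bash
python3 go.py 477.8 -253 120 8.6; python3 -c "
from rig import r;import cv2
cv2.imwrite('pics/w2.png',r.grab_frame('wrist')['image'])"
```

```text
t 4.1 pos [ 631.  -276.5    6.8] rpydeg [ 1.7995e+02 -7.0000e-02  8.6000e+00] open 0.278 q [-0.42  0.7   1.62 -0.    0.82 -0.57]
tool-z turn 0.0001 rad; then shift mm tx -148.0 ty -46.2 tz -113.2
```

View pics/w2.png

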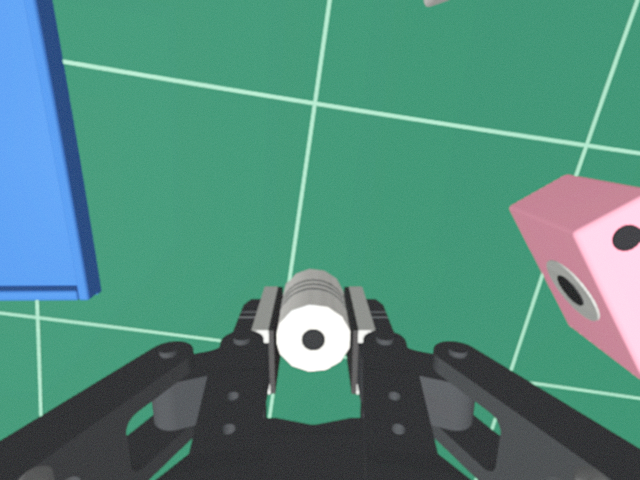

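Request:
arm_command --pt "0 0 -0.02 0 0 0" --pt "0 0 -0.03 0 0 0" --pt "0 0 -0.03 0 0 0" --pt "-0.018 -0.006 0 0 0 0" --pt "-0.03 -0.01 0 0 0 0" --pt "-0.03 -0.01 0 0 0 0" --pt "-0.03 -0.01 0 0 0 0" --pt "-0.03 -0.0095 0 0 0 0" --pt "-0.0099 0 0 0 0 0" --pt "0 0 0.02 0 0 0" --pt "0 0 0 0 0 0" --pt "0 0 0 0 0 0" --pt "0 0 0 0 0 0"

```text
clock: 5.23
eef_pos: [478.3, -253.7, 66.0]
tcp_rot: [3.141, -0.001, 0.15]
contact_force: [-0.2, -0.7, 0.6]
opening: 0.278
```

```bash
python3 go.py 478 -253.5 12 8.6; python3 -c "
from rig import r;import cv2
cv2.imwrite('pics/w3.png',r.grab_frame('wrist')['image'])"
```

```text
t 5.23 pos [ 478.3 -253.7   66. ] rpydeg [ 1.7998e+02 -4.0000e-02  8.6100e+00] open 0.278 q [-0.49  0.44  1.94  0.    0.76 -0.64]
tool-z turn 0.0001 rad; then shift mm tx -0.3 ty -0.2 tz 54.0
```

View pics/w3.png

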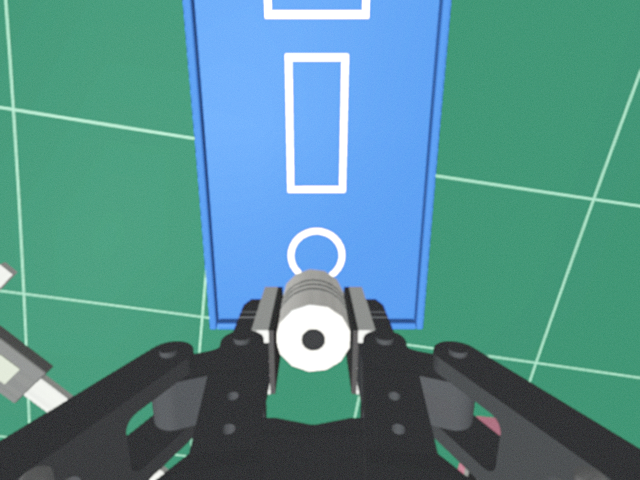

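Request:
arm_command --pt "0 0 0.02 0 0 0" --pt "0 0 0.02 0 0 0" --pt "0 0 0.0097 0 0 0" --pt "0 0 0.005 0 0 0" --pt "0 0 0 0 0 0" --pt "0 0 0 0 0 0"

```text
clock: 5.78
eef_pos: [478.0, -253.6, 11.2]
tcp_rot: [3.141, -0.0, 0.15]
contact_force: [-0.4, -0.5, -0.7]
opening: 0.273
```

Request:
arm_command --pt "0 0 0 0 0 0" --pt "0 0 0 0 0 0" --pt "0 0 0 0 0 0" --pt "0 0 0 0 0 0" --fingers 0.05

```text
clock: 6.12
eef_pos: [477.5, -253.5, 11.1]
tcp_rot: [3.141, -0.0, 0.15]
contact_force: [1.1, -0.1, 0.3]
opening: 0.584
```

Request:
arm_command --pt "0 0 -0.02 0 0 0" --pt "0 0 -0.03 0 0 0" --pt "0 0 -0.03 0 0 0" --pt "0 0 -0.03 0 0 0" --pt "0 0 0 0 0 0" --pt "0 0 0 0 0 0" --fingers 0.06

```text
clock: 6.62
eef_pos: [478.5, -254.0, 122.7]
tcp_rot: [3.139, -0.003, 0.15]
contact_force: [0.3, 0.1, -0.2]
opening: 0.702
```

```bash
python3 go.py 673 -142.5 120 -63.5; python3 -c "
from rig import r;import cv2
cv2.imwrite('pics/w4.png',r.grab_frame('wrist')['image'])"
```

```text
t 6.62 pos [ 478.5 -254.   122.7] rpydeg [179.86  -0.19   8.59] open 0.702 q [-0.49  0.36  1.91 -0.    0.87 -0.64]
tool-z turn 1.2582 rad; then shift mm tx -13.0 ty -223.8 tz 2.7
```

View pics/w4.png

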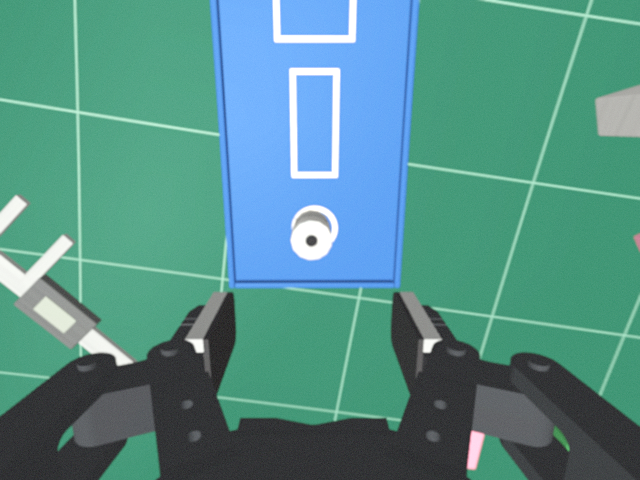

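The coupling stands upright on its circle. Next is the silver block.

Request:
arm_command --pt "0 0 0 0 0 0.1144" --pt "0 0 0 0 0 0.1144" --pt "0 0 0 0 0 0.1144" --pt "0 0 0 0 0 0.1144" --pt "0 0 0 0 0 0.1144" --pt "0 0 0 0 0 0.1144" --pt "0 0 0 0 0 0.1144" --pt "0 0 0 0 0 0.1144" --pt "0 0 0 0 0 0.1144" --pt "0 0 0 0 0 0.1144" --pt "0 0 0 0 0 0.1144" --pt "-0.002 -0.034 0 0 0 0" --pt "-0.002 -0.034 0 0 0 0" --pt "-0.002 -0.034 0 0 0 0" --pt "-0.002 -0.034 0 0 0 0" --pt "-0.002 -0.034 0 0 0 0" --pt "-0.002 -0.034 0 0 0 0" --pt "-0.001 -0.0198 0 0 0 0" --pt "0 0 0 0 0 0" --pt "0 0 0 0 0 0"

```text
clock: 8.33
eef_pos: [671.3, -141.0, 118.4]
tcp_rot: [3.139, 0.002, -1.107]
contact_force: [0.0, -0.4, 0.3]
opening: 0.702
```

```bash
python3 - <<'E'
from rig import r;from h import *
f=r.grab_frame('wrist');im=f['image'];cv2.imwrite('pics/w5.png',im)
hsv=cv2.cvtColor(im,cv2.COLOR_BGR2HSV)
m=((hsv[...,1]<60)&(hsv[...,2]>185)).astype(np.uint8)*255
for c in cv2.findContours(m,0,1)[0]:
    if cv2.contourArea(c)>300:
        print(cv2.minAreaRect(c)); rr=cv2.minAreaRect(plane(f,c.reshape(-1,2),40).astype(np.float32));print(rr)
E
python3 go.py 673 -142.5 5 -63.5
```

```text
((510.5962219238281, 239.9208984375), (32.86665725708008, 104.4212646484375), 77.125)
((727.52490234375, -241.89447021484375), (20.538772583007812, 56.922279357910156), 40.98540496826172)
((315.8465576171875, 243.64247131347656), (41.41604995727539, 97.52572631835938), 2.12109637260437)
((674.2127075195312, -142.650146484375), (59.890708923339844, 23.975482940673828), 25.59800910949707)
((67.9461669921875, 128.03076171875), (90.7934341430664, 75.041015625), 60.2551155090332)
((673.0448608398438, 5.686117172241211), (41.597999572753906, 41.59159851074219), 50.438575744628906)
t 8.38 pos [ 670.5 -141.6  118.8] rpydeg [ 1.7984e+02  1.1000e-01 -6.3470e+01] open 0.695 q [-0.21  0.56  1.58 -0.    1.01  0.9 ]
tool-z turn 0.0006 rad; then shift mm tx 1.9 ty -1.8 tz 113.8
```

View pics/w5.png

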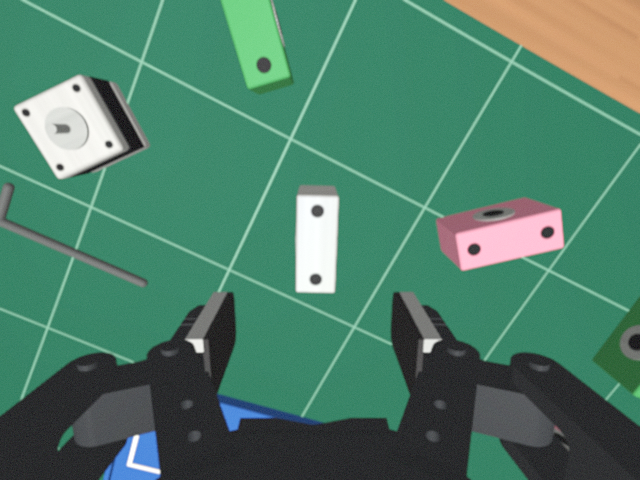

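Request:
arm_command --pt "0.002 -0.0026 0.025 0 0 0" --pt "0 0 0.03 0 0 0" --pt "0 0 0.03 0 0 0" --pt "0 0 0.02 0 0 0" --pt "0 0 0.0075 0 0 0" --pt "0 0 0 0 0 0" --pt "0 0 0 0 0 0"

```text
clock: 8.97
eef_pos: [674.6, -143.1, 8.5]
tcp_rot: [3.141, 0.0, -1.109]
contact_force: [0.7, -0.7, 0.7]
opening: 0.701
```

Request:
arm_command --pt "0 0 0 0 0 0" --pt "0 0 0 0 0 0" --pt "0 0 0 0 0 0" --pt "0 0 0 0 0 0" --pt "0 0 0 0 0 0" --pt "0 0 0 0 0 0" --pt "0 0 0 0 0 0" --fingers 0.0

```text
clock: 9.55
eef_pos: [676.0, -142.7, 9.9]
tcp_rot: [-3.14, -0.001, -1.108]
contact_force: [-1.6, 0.4, 6.8]
opening: 0.278
```

Request:
arm_command --pt "0 0 -0.015 0 0 0" --pt "0 0 -0.025 0 0 0" --pt "0 0 -0.03 0 0 0" --pt "0 0 -0.02 0 0 0" --pt "0 0 0 0 0 -0.1144" --pt "0 0 0 0 0 -0.1144" --pt "0 0 0 0 0 -0.1144" --pt "0 0 0 0 0 -0.1144" --pt "0 0 0 0 0 -0.1144" --pt "0 0 0 0 0 -0.1144" --pt "0 0 0 0 0 -0.1144" --pt "0 0 0 0 0 -0.1144" --pt "0 0 0 0 0 -0.1144" --pt "0 0 0 0 0 -0.1144" --pt "0 0 0 0 0 -0.1144" --pt "0 0 0 0 0 0" --pt "0 0 0 0 0 0"

```text
clock: 10.97
eef_pos: [675.1, -142.5, 99.1]
tcp_rot: [3.141, -0.0, 0.147]
contact_force: [-0.3, -0.5, -1.9]
opening: 0.272
```

```bash
python3 go.py 468.6 -185.2 66 8.6
```

```text
t 10.97 pos [ 675.1 -142.5   99.1] rpydeg [ 1.7999e+02 -3.0000e-02  8.3900e+00] open 0.272 q [-0.21  0.58  1.58  0.    0.97 -0.36]
tool-z turn -0.0036 rad; then shift mm tx -210.6 ty 11.4 tz 33.1
```

Request:
arm_command --pt "-0.018 0.001 0 0 0 -0.0036" --pt "-0.03 0.0015 0 0 0 0" --pt "-0.03 0.0015 0 0 0 0" --pt "-0.03 0.0015 0 0 0 0" --pt "-0.03 0.0015 0 0 0 0" --pt "-0.03 0.0015 0 0 0 0" --pt "-0.03 0.0011 0 0 0 0" --pt "-0.0126 0 0.02 0 0 0" --pt "0 0 0.02 0 0 0" --pt "0 0 0 0 0 0" --pt "0 0 0 0 0 0" --pt "0 0 0 0 0 0"

```text
clock: 11.97
eef_pos: [469.5, -184.4, 59.2]
tcp_rot: [3.141, -0.001, 0.152]
contact_force: [-0.5, 0.3, -1.2]
opening: 0.274
```

```bash
python3 go.py 468.6 -183.4 14.4 8.6; python3 -c "
from rig import r;import cv2
cv2.imwrite('pics/w6.png',r.grab_frame('wrist')['image'])"
```

```text
t 11.97 pos [ 469.5 -184.4   59.2] rpydeg [ 1.7997e+02 -6.0000e-02  8.7200e+00] open 0.274 q [-0.38  0.41  2.02  0.    0.71 -0.53]
tool-z turn 0.0021 rad; then shift mm tx -0.7 ty -1.1 tz 44.8
```

View pics/w6.png

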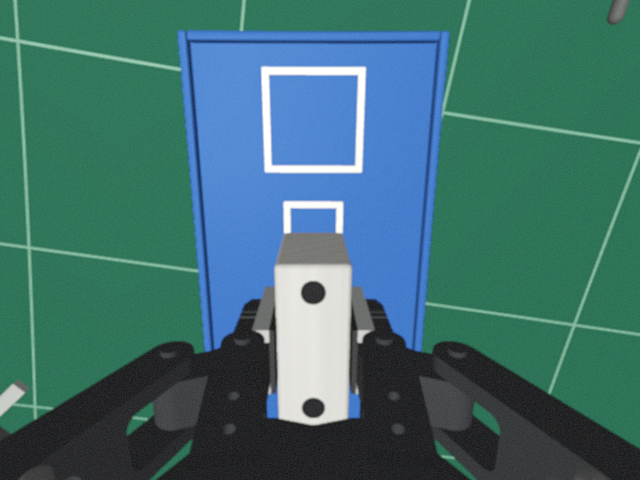

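Request:
arm_command --pt "-0.0005 -0.001 0.016 0 0 0" --pt "0 0 0.016 0 0 0" --pt "0 0 0.009 0 0 0" --pt "0 0 0.0037 0 0 0" --pt "0 0 0 0 0 0" --pt "0 0 0 0 0 0"

```text
clock: 12.52
eef_pos: [468.5, -183.4, 14.2]
tcp_rot: [3.141, -0.001, 0.154]
contact_force: [-0.3, -0.1, -2.2]
opening: 0.273
```

Request:
arm_command --pt "0 0 0 0 0 0" --pt "0 0 0 0 0 0" --pt "0 0 0 0 0 0" --pt "0 0 0 0 0 0" --fingers 0.05

```text
clock: 12.85
eef_pos: [468.0, -183.3, 13.9]
tcp_rot: [3.141, -0.0, 0.154]
contact_force: [-0.3, -1.1, 0.1]
opening: 0.588
```

Request:
arm_command --pt "0 0 -0.02 0 0 0" --pt "0 0 -0.03 0 0 0" --pt "0 0 -0.03 0 0 0" --pt "0 0 -0.03 0 0 0" --pt "0 0 0 0 0 0" --pt "0 0 0 0 0 0" --fingers 0.07

```text
clock: 13.35
eef_pos: [469.0, -183.8, 125.4]
tcp_rot: [3.14, -0.004, 0.154]
contact_force: [0.8, -0.2, 0.3]
opening: 0.819
```

```bash
python3 go.py 672.8 6.4 125 -40; python3 -c "
from rig import r;import cv2
cv2.imwrite('pics/w7.png',r.grab_frame('wrist')['image'])"
```

```text
t 13.35 pos [ 469.  -183.8  125.4] rpydeg [179.88  -0.2    8.8 ] open 0.819 q [-0.38  0.3   1.99  0.    0.85 -0.53]
tool-z turn 0.8517 rad; then shift mm tx 33.8 ty -276.7 tz 0.4
```

View pics/w7.png

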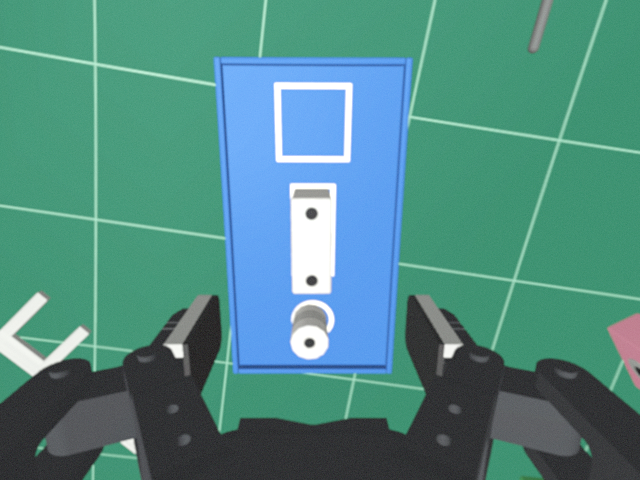

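Silver block and coupling both stand in their outlines. Next is the motor.

Request:
arm_command --pt "0 0 0 0 0 0.1065" --pt "0 0 0 0 0 0.1065" --pt "0 0 0 0 0 0.1065" --pt "0 0 0 0 0 0.1065" --pt "0 0 0 0 0 0.1065" --pt "0 0 0 0 0 0.1065" --pt "0 0 0 0 0 0.1065" --pt "0 0 0 0 0 0.1065" --pt "0.004 -0.033 0 0 0 0" --pt "0.004 -0.033 0 0 0 0" --pt "0.004 -0.033 0 0 0 0" --pt "0.004 -0.033 0 0 0 0" --pt "0.004 -0.033 0 0 0 0" --pt "0.004 -0.033 0 0 0 0" --pt "0.004 -0.033 0 0 0 0" --pt "0.004 -0.033 0 0 0 0" --pt "0.0018 -0.0127 0 0 0 0" --pt "0 0 0 0 0 0" --pt "0 0 0 0 0 0" --pt "0 0 0 0 0 0"

```text
clock: 15.07
eef_pos: [669.9, 6.1, 122.2]
tcp_rot: [3.14, 0.002, -0.699]
contact_force: [-0.3, -0.4, 0.0]
opening: 0.822
```

```bash
cat > wr.py <<'E'
import sys; from rig import r;from h import *
n,z,vm=sys.argv[1],float(sys.argv[2]),int(sys.argv[3])
f=r.grab_frame('wrist');im=f['image'];cv2.imwrite(f'pics/{n}.png',im)
hsv=cv2.cvtColor(im,cv2.COLOR_BGR2HSV)
m=((hsv[...,1]<60)&(hsv[...,2]>vm)).astype(np.uint8)*255
for c in cv2.findContours(m,0,1)[0]:
    if cv2.contourArea(c)>150:
        print(np.round(cv2.minAreaRect(c)[0]),cv2.minAreaRect(plane(f,c.reshape(-1,2),z).astype(np.float32)))
E
python3 wr.py w8 40 175
python3 go.py 672.8 6.4 8 -40
```

```text
[ 10. 317.] ((494.80377197265625, 90.37599182128906), (25.244976043701172, 11.934625625610352), 38.196292877197266)
[316. 241.] ((673.453125, 6.461277008056641), (41.159942626953125, 42.322715759277344), 50.064666748046875)
[132. 126.] ((638.505615234375, 121.77278137207031), (8.021890640258789, 7.545583724975586), 42.733341217041016)
[152.  48.] ((675.8031616210938, 141.57467651367188), (7.961328983306885, 7.6781158447265625), 42.717559814453125)
t 15.12 pos [670.    5.9 122.7] rpydeg [ 1.7991e+02  9.0000e-02 -4.0060e+01] open 0.818 q [ 0.01  0.53  1.61 -0.    1.    0.71]
tool-z turn -0.0010 rad; then shift mm tx 1.8 ty -2.1 tz 114.7
```

View pics/w8.png

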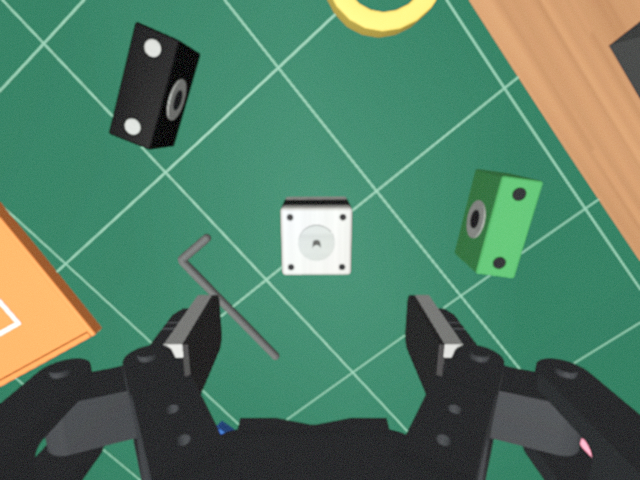

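Request:
arm_command --pt "0.002 -0.0024 0.025 0 0 0" --pt "0 0 0.03 0 0 0" --pt "0 0 0.03 0 0 0" --pt "0 0 0.02 0 0 0" --pt "0 0 0.0097 0 0 0" --pt "0 0 0 0 0 0" --pt "0 0 0 0 0 0"

```text
clock: 15.7
eef_pos: [674.5, 6.8, 9.3]
tcp_rot: [3.141, 0.0, -0.699]
contact_force: [0.4, -0.3, 0.2]
opening: 0.819
```

Request:
arm_command --pt "0 0 0 0 0 0" --pt "0 0 0 0 0 0" --pt "0 0 0 0 0 0" --pt "0 0 0 0 0 0" --pt "0 0 0 0 0 0" --pt "0 0 0 0 0 0" --pt "0 0 0 0 0 0" --fingers 0.0

```text
clock: 16.28
eef_pos: [675.7, 7.5, 10.8]
tcp_rot: [-3.14, -0.002, -0.698]
contact_force: [-1.1, -0.7, 7.5]
opening: 0.482
```

Request:
arm_command --pt "0 0 -0.015 0 0 0" --pt "0 0 -0.025 0 0 0" --pt "0 0 -0.03 0 0 0" --pt "0 0 -0.03 0 0 0" --pt "0 0 -0.01 0 0 -0.106" --pt "0 0 0 0 0 -0.106" --pt "0 0 0 0 0 -0.106" --pt "0 0 0 0 0 -0.106" --pt "0 0 0 0 0 -0.106" --pt "0 0 0 0 0 -0.106" --pt "0 0 0 0 0 -0.106" --pt "0 0 0 0 0 -0.106" --pt "0 0 0 0 0 0" --pt "0 0 0 0 0 0"

```text
clock: 17.45
eef_pos: [674.5, 7.5, 119.6]
tcp_rot: [3.142, -0.0, 0.146]
contact_force: [-0.2, 0.4, -3.5]
opening: 0.486
```

```bash
python3 go.py 458.2 -113.9 60 8.6
```

```text
t 17.45 pos [674.5   7.5 119.6] rpydeg [ 1.80e+02 -1.00e-02  8.39e+00] open 0.486 q [ 0.01  0.54  1.61  0.    0.99 -0.14]
tool-z turn -0.0037 rad; then shift mm tx -232.1 ty 87.7 tz 59.6
```

Request:
arm_command --pt "-0.018 0.0065 0 0 0 -0.0037" --pt "-0.03 0.011 0 0 0 0" --pt "-0.03 0.011 0 0 0 0" --pt "-0.03 0.011 0 0 0 0" --pt "-0.03 0.011 0 0 0 0" --pt "-0.03 0.011 0 0 0 0" --pt "-0.03 0.011 0 0 0 0" --pt "-0.025 0.01 0 0 0 0" --pt "-0.0091 0.0028 0.02 0 0 0" --pt "0 0 0.02 0 0 0" --pt "0 0 0.02 0 0 0" --pt "0 0 0 0 0 0" --pt "0 0 0 0 0 0" --pt "0 0 0 0 0 0"

```text
clock: 18.62
eef_pos: [459.0, -112.3, 59.8]
tcp_rot: [3.141, -0.001, 0.152]
contact_force: [0.3, -0.1, -3.1]
opening: 0.484
```

```bash
python3 go.py 458.2 -111.5 15.2 8.6; python3 -c "
from rig import r;import cv2
cv2.imwrite('pics/w9.png',r.grab_frame('wrist')['image'])"
```

```text
t 18.62 pos [ 459.  -112.3   59.8] rpydeg [ 1.7998e+02 -5.0000e-02  8.7100e+00] open 0.484 q [-0.24  0.37  2.09  0.    0.68 -0.4 ]
tool-z turn 0.0019 rad; then shift mm tx -0.6 ty -0.9 tz 44.6
```

View pics/w9.png

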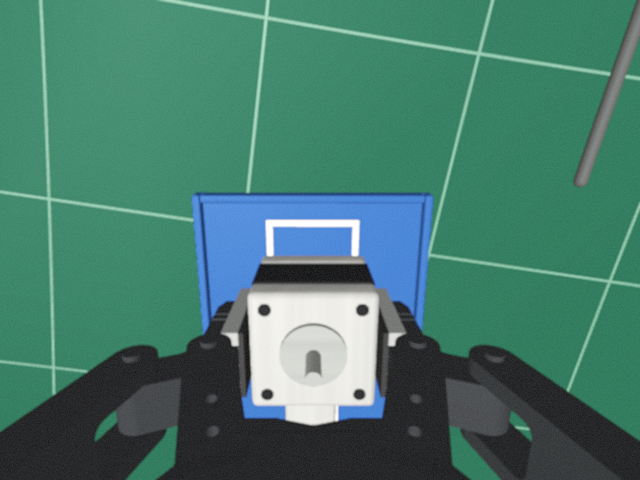

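Request:
arm_command --pt "-0.0005 -0.0009 0.016 0 0 0" --pt "0 0 0.016 0 0 0" --pt "0 0 0.009 0 0 0" --pt "0 0 0.0036 0 0 0" --pt "0 0 0 0 0 0" --pt "0 0 0 0 0 0"

```text
clock: 19.17
eef_pos: [458.3, -111.5, 15.0]
tcp_rot: [3.141, -0.001, 0.153]
contact_force: [-0.8, -0.4, -3.9]
opening: 0.486
```

Request:
arm_command --pt "0 0 0 0 0 0" --pt "0 0 0 0 0 0" --pt "0 0 0 0 0 0" --pt "0 0 0 0 0 0" --fingers 0.062

```text
clock: 19.5
eef_pos: [458.0, -111.5, 14.6]
tcp_rot: [3.141, -0.001, 0.153]
contact_force: [0.7, 0.8, 0.8]
opening: 0.726
```

Request:
arm_command --pt "0 0 -0.02 0 0 0" --pt "0 0 -0.03 0 0 0" --pt "0 0 -0.03 0 0 0" --pt "0 0 -0.03 0 0 0" --pt "0 0 0 0 0 0" --pt "0 0 0 0 0 0"

```text
clock: 20.0
eef_pos: [459.0, -111.7, 126.0]
tcp_rot: [3.14, -0.004, 0.153]
contact_force: [-0.1, 0.3, 0.4]
opening: 0.722
```

```bash
python3 go.py 657.3 132.2 125 -62; python3 -c "
from rig import r;import cv2
cv2.imwrite('pics/w10.png',r.grab_frame('wrist')['image'])"
```

```text
t 20.0 pos [ 459.  -111.7  126. ] rpydeg [179.91  -0.22   8.78] open 0.722 q [-0.24  0.26  2.05 -0.    0.83 -0.4 ]
tool-z turn 1.2354 rad; then shift mm tx -122.3 ty -289.6 tz 1.0
```

View pics/w10.png

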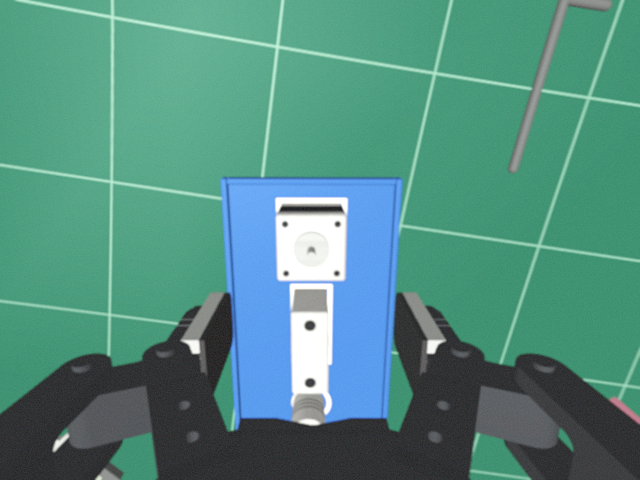

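Request:
arm_command --pt "0 0 0 0 0 0.1123" --pt "0 0 0 0 0 0.1123" --pt "0 0 0 0 0 0.1123" --pt "0 0 0 0 0 0.1123" --pt "0 0 0 0 0 0.1123" --pt "0 0 0 0 0 0.1123" --pt "0 0 0 0 0 0.1123" --pt "0 0 0 0 0 0.1123" --pt "0 0 0 0 0 0.1123" --pt "0 0 0 0 0 0.1123" --pt "0 0 0 0 0 0.1123" --pt "-0.0136 -0.0322 0 0 0 0" --pt "-0.0136 -0.0322 0 0 0 0" --pt "-0.0136 -0.0322 0 0 0 0" --pt "-0.0136 -0.0322 0 0 0 0" --pt "-0.0136 -0.0322 0 0 0 0" --pt "-0.0136 -0.0322 0 0 0 0" --pt "-0.0136 -0.0322 0 0 0 0" --pt "-0.0136 -0.0322 0 0 0 0" --pt "-0.0135 -0.032 0 0 0 0"

```text
clock: 21.72
eef_pos: [655.6, 133.9, 121.9]
tcp_rot: [3.138, 0.001, -1.082]
contact_force: [0.0, -0.8, -0.7]
opening: 0.723
```

Request:
arm_command --pt "0 0 0 0 0 0" --pt "0 0 0 0 0 0" --pt "0 0 0 0 0 0"

```text
clock: 21.97
eef_pos: [654.3, 132.2, 122.3]
tcp_rot: [3.138, 0.001, -1.081]
contact_force: [-0.3, -0.7, -0.0]
opening: 0.726
```

```bash
python3 wr.py w11 41 175
python3 go.py 657.3 132.2 8 -62
```

```text
[ 92. 356.] ((522.5541381835938, 222.73977661132812), (14.136773109436035, 43.176048278808594), 30.552902221679688)
t 22.02 pos [654.4 131.7 122.7] rpydeg [ 1.7982e+02  4.0000e-02 -6.2010e+01] open 0.726 q [ 0.2   0.53  1.62 -0.    1.    1.28]
tool-z turn -0.0001 rad; then shift mm tx 0.9 ty -2.9 tz 114.7
```

View pics/w11.png

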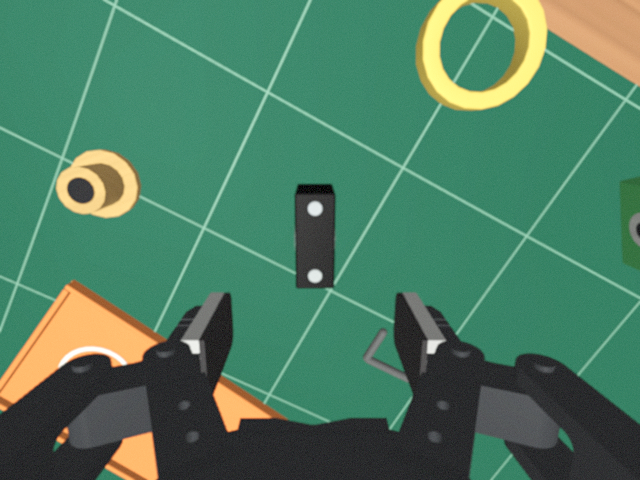

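```bash
python3 - <<'E'
from rig import r;from h import *
f=r.grab_frame('wrist');s=r.sense();y=s['tcp_rot'][2];p=s['eef_pos']
for px,z in [([368,358],3),([383,332],3),([405,378],3),([315,208],41),([315,276],41),([70,284],10),([250,405],10)]:
    w=plane(f,[px],z)[0];d=w-p[:2]
    print(px,w.round(1),"tool",(d[0]*np.cos(y)+d[1]*np.sin(y)).round(1),(d[0]*np.sin(y)-d[1]*np.cos(y)).round(1))
E
```

```text
[368, 358] [585.7  46.5] tool 42.8 100.6
[383, 332] [610.1  47.7] tool 53.1 78.5
[405, 378] [584.1  12.6] tool 71.9 118.0
[315, 208] [676.1 140.8] tool 1.9 -23.4
[315, 276] [638.8 120.8] tool 2.0 19.0
[70, 284] [542.9 262.2] tool -167.8 37.3
[250, 405] [511.1 108.9] tool -47.3 137.2
```

Request:
arm_command --pt "0.0015 -0.0025 0.025 0 0 0" --pt "0 0 0.03 0 0 0" --pt "0 0 0.03 0 0 0" --pt "0 0 0.02 0 0 0" --pt "0 0 0.0097 0 0 0" --pt "0 0 0 0 0 0" --pt "0 0 0 0 0 0"

```text
clock: 22.65
eef_pos: [658.7, 131.8, 10.0]
tcp_rot: [3.141, 0.0, -1.083]
contact_force: [1.0, -0.3, -0.3]
opening: 0.727
```

Request:
arm_command --pt "0 0 0 0 0 0" --pt "0 0 0 0 0 0" --pt "0 0 0 0 0 0" --pt "0 0 0 0 0 0" --pt "0 0 0 0 0 0" --pt "0 0 0 0 0 0" --pt "0 0 0 0 0 0" --fingers 0.0

```text
clock: 23.23
eef_pos: [659.8, 132.7, 11.2]
tcp_rot: [-3.139, -0.001, -1.082]
contact_force: [-1.7, -0.3, 7.9]
opening: 0.275
```

Request:
arm_command --pt "0 0 -0.015 0 0 0" --pt "0 0 -0.025 0 0 0" --pt "0 0 -0.03 0 0 0" --pt "0 0 -0.03 0 0 0" --pt "0 0 0 0 0 -0.112" --pt "0 0 0 0 0 -0.112" --pt "0 0 0 0 0 -0.112" --pt "0 0 0 0 0 -0.112" --pt "0 0 0 0 0 -0.112" --pt "0 0 0 0 0 -0.112" --pt "0 0 0 0 0 -0.112" --pt "0 0 0 0 0 -0.112" --pt "0 0 0 0 0 0" --pt "0 0 0 0 0 0"

```text
clock: 24.4
eef_pos: [658.6, 132.4, 110.2]
tcp_rot: [-3.142, 0.0, -0.189]
contact_force: [0.2, 0.3, -3.4]
opening: 0.274
```

```bash
python3 go.py 453.8 124.5 60 -10.5
```

```text
t 24.4 pos [658.6 132.4 110.2] rpydeg [-180.      0.    -10.85] open 0.274 q [0.2  0.55 1.62 0.   0.97 0.39]
tool-z turn -0.0062 rad; then shift mm tx -199.9 ty 45.1 tz 50.2
```

Request:
arm_command --pt "-0.018 0.004 0 0 0 -0.006" --pt "-0.03 0.0065 0 0 0 0" --pt "-0.03 0.0065 0 0 0 0" --pt "-0.03 0.0065 0 0 0 0" --pt "-0.03 0.0065 0 0 0 0" --pt "-0.03 0.0065 0 0 0 0" --pt "-0.022 0.0055 0 0 0 0" --pt "-0.0099 0.0004 0.01 0 0 0" --pt "0 0 0.02 0 0 0" --pt "0 0 0.02 0 0 0" --pt "0 0 0 0 0 0" --pt "0 0 0 0 0 0" --pt "0 0 0 0 0 0"

```text
clock: 25.48
eef_pos: [455.1, 126.7, 60.4]
tcp_rot: [-3.141, -0.001, -0.182]
contact_force: [0.9, 0.6, -2.1]
opening: 0.276
```

```bash
python3 go.py 453.6 127.4 15.5 -10.5; python3 -c "
from rig import r;import cv2
cv2.imwrite('pics/w12.png',r.grab_frame('wrist')['image'])"
```

```text
t 25.48 pos [455.1 126.7  60.4] rpydeg [-1.7998e+02 -4.0000e-02 -1.0410e+01] open 0.276 q [ 0.27  0.37  2.09 -0.    0.68  0.45]
tool-z turn 0.0016 rad; then shift mm tx -1.6 ty -0.4 tz 44.9
```

View pics/w12.png

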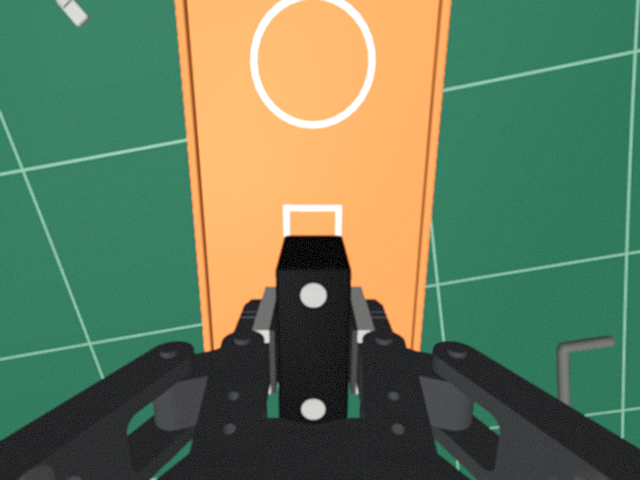

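Request:
arm_command --pt "-0.0008 -0.0004 0.016 0 0 0" --pt "0 0 0.016 0 0 0" --pt "0 0 0.009 0 0 0" --pt "0 0 0.0037 0 0 0" --pt "0 0 0 0 0 0" --pt "0 0 0 0 0 0"

```text
clock: 26.03
eef_pos: [454.4, 127.3, 15.5]
tcp_rot: [-3.141, -0.001, -0.18]
contact_force: [0.5, -0.3, -1.9]
opening: 0.274
```

Request:
arm_command --pt "0 0 0 0 0 0" --pt "0 0 0 0 0 0" --pt "0 0 0 0 0 0" --pt "0 0 0 0 0 0" --fingers 0.05

```text
clock: 26.37
eef_pos: [454.2, 127.2, 15.2]
tcp_rot: [-3.141, -0.001, -0.18]
contact_force: [-0.1, 0.7, -0.1]
opening: 0.586
```

Request:
arm_command --pt "0 0 -0.02 0 0 0" --pt "0 0 -0.03 0 0 0" --pt "0 0 -0.03 0 0 0" --pt "0 0 -0.03 0 0 0" --pt "0 0 0 0 0 0" --pt "0 0 0 0 0 0" --fingers 0.08

```text
clock: 26.87
eef_pos: [455.2, 127.5, 126.6]
tcp_rot: [-3.14, -0.004, -0.18]
contact_force: [0.4, 0.5, -0.5]
opening: 0.939
```

```bash
python3 go.py 499.2 410.8 125 -10.5
```

```text
t 26.87 pos [455.2 127.5 126.6] rpydeg [-179.89   -0.22  -10.31] open 0.939 q [ 0.27  0.25  2.05 -0.    0.83  0.45]
tool-z turn 0.0033 rad; then shift mm tx -8.3 ty -286.6 tz 1.6
```

Request:
arm_command --pt "-0.001 -0.02 0 0 0 0" --pt "-0.001 -0.033 0 0 0 0" --pt "-0.001 -0.033 0 0 0 0" --pt "-0.001 -0.033 0 0 0 0" --pt "-0.001 -0.033 0 0 0 0" --pt "-0.001 -0.033 0 0 0 0" --pt "-0.001 -0.033 0 0 0 0" --pt "-0.001 -0.033 0 0 0 0" --pt "0 -0.023 0 0 0 0" --pt "0 -0.0126 0 0 0 0" --pt "0 0 0 0 0 0" --pt "0 0 0 0 0 0" --pt "0 0 0 0 0 0"

```text
clock: 27.95
eef_pos: [496.6, 408.9, 124.0]
tcp_rot: [3.14, 0.001, -0.18]
contact_force: [-0.2, -0.7, -1.0]
opening: 0.937
```

```bash
python3 wr.py w13 31 150
python3 go.py 499.2 410.8 3 -10.5
```

```text
[476. 357.] ((590.7919921875, 307.9524841308594), (12.46291446685791, 13.262696266174316), 78.38013458251953)
[150. 357.] ((373.849609375, 346.884521484375), (12.341999053955078, 13.515645980834961), 79.42916870117188)
[318. 237.] ((500.88153076171875, 410.1982727050781), (23.437253952026367, 22.275482177734375), 56.86153793334961)
[240. 100.] ((470.1915283203125, 496.48626708984375), (149.84481811523438, 66.03955841064453), 23.737842559814453)
t 28.0 pos [496.8 408.8 124.4] rpydeg [ 1.7992e+02  5.0000e-02 -1.0360e+01] open 0.939 q [ 0.69  0.49  1.68 -0.    0.97  0.87]
tool-z turn 0.0024 rad; then shift mm tx 2.0 ty -2.4 tz 121.4
```

View pics/w13.png

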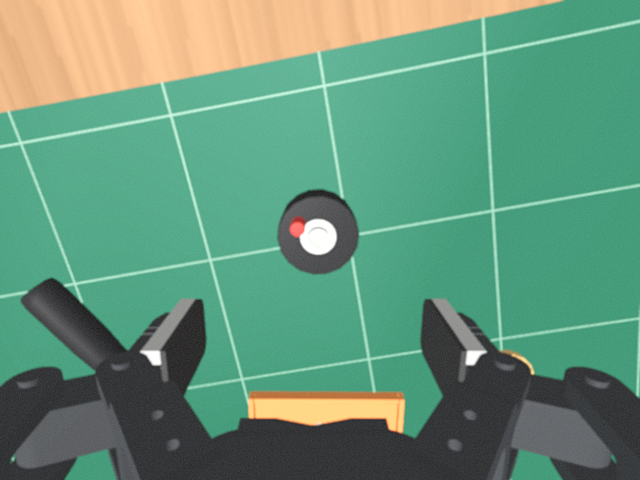

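Request:
arm_command --pt "0.003 -0.0024 0.025 0 0 0" --pt "0 0 0.03 0 0 0" --pt "0 0 0.03 0 0 0" --pt "0 0 0.022 0 0 0" --pt "0 0 0.011 0 0 0" --pt "0 0 0.005 0 0 0" --pt "0 0 0 0 0 0" --pt "0 0 0 0 0 0" --pt "0 0 0 0 0 0"

```text
clock: 28.75
eef_pos: [501.6, 412.9, 3.6]
tcp_rot: [-3.14, -0.002, -0.18]
contact_force: [0.2, 0.8, 0.4]
opening: 0.938
```

Request:
arm_command --pt "0 0 0 0 0 0" --pt "0 0 0 0 0 0" --pt "0 0 0 0 0 0" --pt "0 0 0 0 0 0" --pt "0 0 0 0 0 0" --pt "0 0 0 0 0 0" --pt "0 0 0 0 0 0" --fingers 0.0

```text
clock: 29.33
eef_pos: [501.1, 412.8, 3.1]
tcp_rot: [-3.141, -0.001, -0.18]
contact_force: [-0.7, -0.8, 7.1]
opening: 0.59
```

```bash
python3 wr.py w14 31 150
python3 go.py 472 223.3 100 -10.5
```

```text
[316. 348.] ((502.46466064453125, 410.3788146972656), (22.743093490600586, 20.6804141998291), 68.94786834716797)
[406. 317.] ((533.1029052734375, 416.3900146484375), (6.335785388946533, 22.217967987060547), 6.999140739440918)
[220. 317.] ((474.1394348144531, 427.07977294921875), (22.342714309692383, 6.460912704467773), 61.7362060546875)
[332. 157.] ((514.00146484375, 465.9011535644531), (90.4339828491211, 172.32757568359375), 88.44303894042969)
t 29.38 pos [501.2 412.8   3.2] rpydeg [-1.7994e+02 -6.0000e-02 -1.0310e+01] open 0.592 q [ 0.69  0.66  1.72 -0.    0.76  0.87]
tool-z turn 0.0033 rad; then shift mm tx 5.8 ty 191.7 tz -96.8
```

View pics/w14.png

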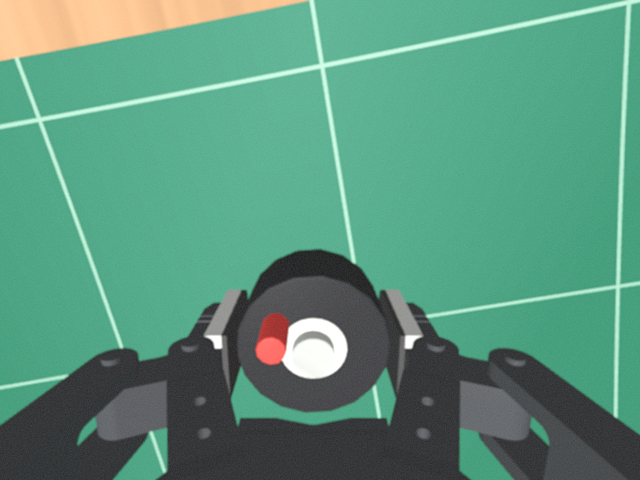

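Request:
arm_command --pt "0 0 -0.015 0 0 0" --pt "0 0 -0.025 0 0 0" --pt "0 0 -0.03 0 0 0" --pt "0 0 -0.027 0 0 0" --pt "0.001 0.02 0 0 0 0.003" --pt "0.001 0.03 0 0 0 0" --pt "0.001 0.03 0 0 0 0" --pt "0.001 0.03 0 0 0 0" --pt "0.0008 0.03 0 0 0 0" --pt "0.001 0.027 0 0 0 0" --pt "0 0.016 0.01 0 0 0" --pt "0 0.0064 0.02 0 0 0" --pt "0 0 0.02 0 0 0" --pt "0 0 0 0 0 0" --pt "0 0 0 0 0 0" --pt "0 0 0 0 0 0"

```text
clock: 30.72
eef_pos: [472.6, 225.6, 50.1]
tcp_rot: [-3.141, -0.001, -0.183]
contact_force: [-0.6, -0.5, -1.4]
opening: 0.596
```

```bash
python3 go.py 472 225.6 7.5 -10.5; python3 -c "
from rig import r;import cv2
cv2.imwrite('pics/w15.png',r.grab_frame('wrist')['image'])"
```

```text
t 30.72 pos [472.6 225.6  50.1] rpydeg [-1.7996e+02 -5.0000e-02 -1.0470e+01] open 0.596 q [0.44 0.45 1.99 0.   0.71 0.63]
tool-z turn 0.0006 rad; then shift mm tx -0.5 ty 0.1 tz 42.6
```

View pics/w15.png

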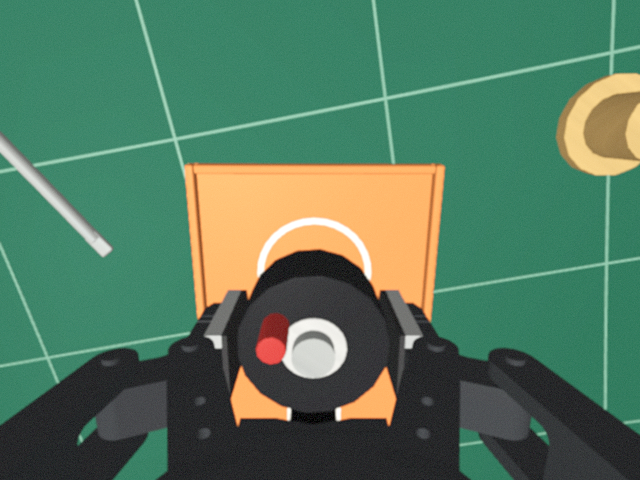

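Request:
arm_command --pt "-0.0003 0 0.016 0 0 0" --pt "0 0 0.014 0 0 0" --pt "0 0 0.009 0 0 0" --pt "0 0 0.0033 0 0 0" --pt "0 0 0 0 0 0" --pt "0 0 0 0 0 0"

```text
clock: 31.27
eef_pos: [472.2, 225.6, 7.3]
tcp_rot: [-3.141, -0.001, -0.183]
contact_force: [0.5, 1.0, -2.2]
opening: 0.591
```

Request:
arm_command --pt "0 0 0 0 0 0" --pt "0 0 0 0 0 0" --pt "0 0 0 0 0 0" --pt "0 0 0 0 0 0" --fingers 0.066

```text
clock: 31.6
eef_pos: [471.8, 225.2, 6.8]
tcp_rot: [-3.141, -0.0, -0.183]
contact_force: [0.3, -0.3, -0.9]
opening: 0.773
```

Request:
arm_command --pt "0 0 -0.02 0 0 0" --pt "0 0 -0.03 0 0 0" --pt "0 0 -0.03 0 0 0" --pt "0 0 -0.03 0 0 0" --pt "0 0 -0.03 0 0 0" --pt "-0.03 0 -0.01 0 0 0" --pt "-0.03 0 -0.01 0 0 0" --pt "-0.03 0 0 0 0 0" --pt "0 0 0 0 0 0" --pt "0 0 0 0 0 0"

```text
clock: 32.43
eef_pos: [382.2, 241.7, 167.0]
tcp_rot: [-3.141, -0.0, -0.181]
contact_force: [1.6, 0.6, -0.1]
opening: 0.771
```

```bash
python3 - <<'E'
from rig import r;from h import *
f=r.grab_frame('top');im=f['image'];cv2.imwrite('pics/top2.png',im)
cv2.imwrite('pics/top2c.png',cv2.resize(im[270:350,200:450],None,fx=3.2,fy=3.2,interpolation=cv2.INTER_CUBIC))
g=r.grab_frame('side')['image'];cv2.imwrite('pics/side2.png',g)
def T(c,a,u,v):
    a=np.radians(a);return np.array(c)+u*np.array([np.sin(a),-np.cos(a)])+v*np.array([np.cos(a),np.sin(a)])
# tray frame of point p
def inv(c,a,p):
    a=np.radians(a);d=np.asarray(p)-c;return np.round([d@[np.sin(a),-np.cos(a)],d@[np.cos(a),np.sin(a)]],1)
hsv=cv2.cvtColor(im,cv2.COLOR_BGR2HSV)
m=((hsv[...,1]<75)&(hsv[...,2]>130)).astype(np.uint8)*255
m[:270]=0;m[350:]=0;m[:,:200]=0;m[:,450:]=0
for c in cv2.findContours(m,0,1)[0]:
    if cv2.contourArea(c)<8: continue
    px=cv2.minAreaRect(c)[0]
    for z in (44,38,36):
        rr=cv2.minAreaRect(plane(f,c.reshape(-1,2),z).astype(np.float32))
        B=px[0]>325
        cc,a=((469.15,-184.9),98.6) if B else ((462.2,169.3),79.5)
        print(np.round(px),"B" if B else "O",z,inv(cc,a,rr[0]),np.round(rr[1]),round(rr[2],1))
E
```

```text
[213. 347.] O 44 [-100.5   72.5] [ 8. 27.] 27.3
[213. 347.] O 38 [-101.6   73.8] [ 8. 27.] 27.3
[213. 347.] O 36 [-102.    74.2] [ 8. 27.] 27.3
[272. 314.] O 44 [  4.1 -50. ] [63. 27.] 79.0
[272. 314.] O 38 [  3.5 -49.3] [63. 27.] 79.0
[272. 314.] O 36 [  3.3 -49.1] [63. 27.] 79.0
[367. 314.] B 44 [ 2.9 74.9] [47. 46.] 8.7
[367. 314.] B 38 [ 2.5 74.5] [48. 47.] 8.7
[367. 314.] B 36 [ 2.3 74.3] [48. 47.] 8.7
[240. 311.] O 44 [-4.7 26.7] [11. 41.] 55.5
[240. 311.] O 38 [-5.3 27.8] [11. 42.] 55.5
[240. 311.] O 36 [-5.5 28.1] [11. 42.] 55.5
[230. 307.] O 44 [ 0.4 53.4] [19. 22.] 0.9
[230. 307.] O 38 [-0.1 54.6] [19. 22.] 0.9
[230. 307.] O 36 [-0.3 55. ] [19. 22.] 0.9
[396. 310.] B 44 [2.6 4.4] [30. 66.] 8.8
[396. 310.] B 38 [2.1 3.6] [31. 66.] 8.8
[396. 310.] B 36 [1.9 3.4] [31. 66.] 8.8
[423. 306.] B 44 [  2.1 -62.6] [32. 27.] 45.2
[423. 306.] B 38 [  1.7 -63.8] [32. 28.] 45.2
[423. 306.] B 36 [  1.5 -64.2] [32. 28.] 45.2
```

View pics/top2c.png

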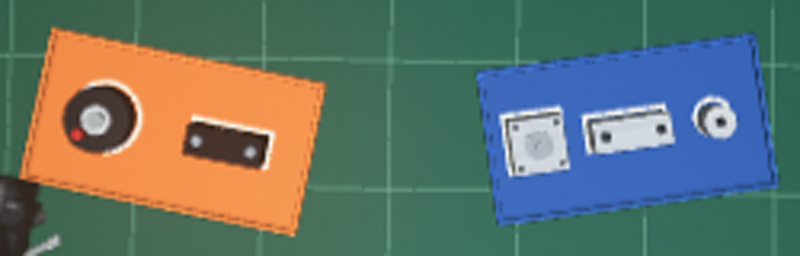

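View pics/side2.png

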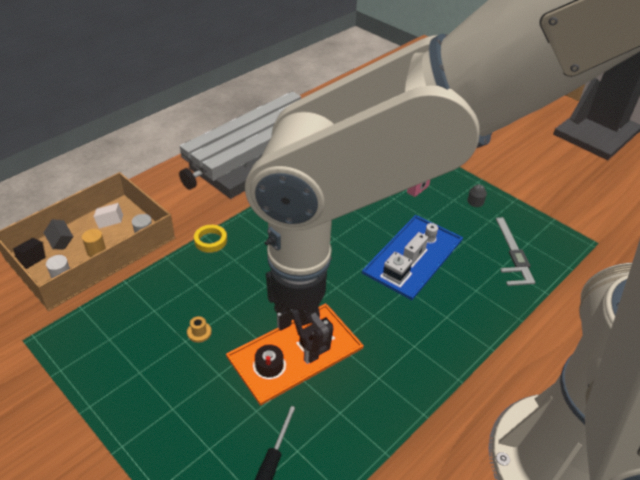

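```bash
python3 - <<'E'
from rig import r;from h import *
f=r.grab_frame('top')
def inv(c,a,p):
    a=np.radians(a);d=np.asarray(p)-c;return np.round([d@[np.sin(a),-np.cos(a)],d@[np.cos(a),np.sin(a)]],1)
B=((469.15,-184.9),98.6);O=((462.2,169.3),79.5)
for n,px,z,t in [("motor 0,72",(538,145.5),44,B),("silver 0,0",(633.5,132.5),44,B),("coup 0,-68",(720,122),38,B),("black 0,-45",(222.5,147),45,O),("wheel 0,55",(95,121),35,O)]:
    print(n,inv(*t,plane(f,[(px[0]/3.2+200,px[1]/3.2+270)],z)[0]))
E
```

```text
motor 0,72 [-1.6 72.1]
silver 0,0 [-1.8 -0.5]
coup 0,-68 [ -3.4 -67.3]
black 0,-45 [ -1.4 -46.4]
wheel 0,55 [-2.3 54.3]
```

```bash
python3 -c "
from rig import r
s=r.sense();print(s['clock'],s['qvel'].round(3),s['contact_force'].round(1));r.sign_off()"
```

```text
32.5833 [-0.007  0.008 -0.003 -0.001  0.002  0.002] [-0.1 -0.3  0. ]
the job is handed in; nothing more can be done
```

All five parts are placed upright on their outlines in the two trays and released. I handed the job in at about 32.6 s. No verdict is reported at hand-in.

The last top view put every part within about 3.5 mm of its outline's centre, where 12 mm is allowed:

| Part | Offset along tray x (mm) | Offset along tray y (mm) |
|---|---|---|
| Motor | -1.6 | +0.1 |
| Silver block | -1.8 | -0.5 |
| Coupling | -3.4 | +0.7 |
| Black block | -1.4 | -1.4 |
| Wheel | -2.3 | -0.7 |

- **Turn:** I judged the turn of the motor and blocks by eye, and they looked in line with their outlines.
- **Other objects:** I never went to the chuck, the bushing or the look-alikes. The chuck and bushing look unmoved in the side view. I did not measure them again.
- **Failed check:** my first automatic measurement of the placed parts merged them with the white outlines, so I dropped it. The offsets above come from holes, bolts and ring that I read by hand off the enlarged picture.
- **Disagreement:** the wrist and top cameras differed by about 1 to 4 mm, which is close to the stated calibration.
- **Robot at hand-in:** the arm was clear at about 167 mm up, almost at rest, with a contact force near zero.

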